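# Unlatch the trolley coupling and hold it raised over the inspection mirror

### The job

Get the tow coupling ready for a look at its socket: first set the mirror block gently, mirror side up, on the narrow sloped rest beyond the ball, lengthwise up the slope and centred, with its lower end down at the orange lip, and let go of it. Then take the red latch handle, pull it sideways against its spring to free the ball, lift the tongue off the ball until the socket is about 5 to 6 cm higher than before, and finish while still holding it up there, steady. Leave the gears and other parts where they are.

Things in the scene. Friction and masses are not known exactly. Their poses are not given: they have to be found in the camera images.
- mount: Fixed stand: blue plate 110 mm wide, 12 mm thick, x -185 to +60 mm. Origin on the bench under the 50 mm ball (centre 52, top 77 mm up); x from the tongue's pivot to the ball (away from the robot, within 0.25 rad), y to the latch handle's side. Level pivot pin, parallel to y, at x = -150, z = 60 mm. Tongue, coupler and latch, 0.5 to 0.7 kg, swing up about it (stop 0.7 rad), fall if let go; 3 to 7 N lifts the handle.
- coupler: Grey domed coupler, 68 mm across, on the end of the aluminium tongue, its socket open below, seated on the ball. Origin at the ball's centre while seated; x along the tongue away from the pivot, y to the latch handle, z up; it tips with the tongue, and the handle leans towards the pivot likewise. Dome top 38 mm above the origin, rim 8 mm below: only a lift of over 35 mm clears the ball.
- latch (a joint): Slide of the latch along the coupler's +y, m: 0 shut, stop at 0.016. A spring pushes it shut with 4 N at 0, 10 N at the stop. Its bolt hooks under the ball's shoulder and blocks the tongue until pulled out 0.008; pull to about 0.014 before lifting.
- latch_grip (a point): Grip point on the red latch handle, 137 mm above the bench and 48 mm to the +y side of the ball axis when shut. The handle is an upright tab, 12 mm thick along the coupler's y, 30 mm wide along x, from 15 mm above this point to 37 mm below; the dome's top is 47 mm below this point, so pinch it from above across its 12 mm. Moves with latch and tongue.
- bed: Sloped bed of the mirror rest: aluminium strip 70 mm long (x), 28 mm wide (y), 8 mm thick, on a foot 100 x 70 mm beyond the ball. Origin at the centre of its upper face, 60 mm above the bench; x runs uphill (away from the robot, within 0.5 rad), 20 degrees above level; z square to the bed. Orange lip across its lower end: inner face at x = -36 mm, 8 mm high.
- mirror: Loose mirror block: black, 68 mm long (x), 44 mm wide (y), 18 mm thick, about 0.16 kg, mirror on its top face (z). Starts flat on the bench, mirror up, on the robot's left or right. Origin at the centre of its underside. With its lower end at the lip its origin is 0 to 2 mm downhill of the bed's; it overhangs the bed by 8 mm each side.
- gear: Bystander: a steel gear, 80 mm across, 20 mm thick, with a hub to 38 mm height. Origin at the centre of its underside. Leave it alone.
- hub_gear: Bystander: a wide steel gear, 90 mm across, 30 mm high with its hub. Origin at the centre of its underside. Leave it alone.
- shaft: Bystander: an upright stepped pinion shaft, 48 mm across its foot, 70 mm tall. Origin at the centre of its underside. Leave it alone.
- bearing: Bystander: a steel bearing ring, 52 mm across, 16 mm high. Origin at the centre of its underside. Leave it alone.
- sleeve: Bystander: a steel sleeve, 44 mm across its collar, 34 mm high. Origin at the centre of its underside. Leave it alone.

How it is judged:
On the way, in this order (a step that is already met when the one before it is completed fails the run):
1. the mirror lies on the sloped bed at the lip, let go (x of mirror in the frame of bed between -0.005 and 0.008 m and y of mirror in the frame of bed between -0.008 and 0.008 m and z of mirror in the frame of bed between -0.004 and 0.004 m and angle between the z axis of mirror and the z axis of bed, either way round below 0.08 rad and angle between the x axis of mirror and the x axis of bed, either way round below 0.15 rad and angle between mirror's own z axis and vertical below 0.8 rad and contact force between mirror and the fingers below 0.1 N and linear speed of mirror below 0.03 m/s), for 0.3 s.
2. the latch is pulled out clear of the ball while the tongue is still down (value of joint latch above 0.009 m and angle between coupler's own z axis and vertical below 0.06 rad), for 0.05 s.
3. the tongue is lifted off the ball (angle between coupler's own z axis and vertical above 0.25 rad), for 0.2 s.
At the end, for the whole second after the job is handed in: The mirror lies released on the bed, mirror up, within 8 mm of its middle line, 10 mm of the lip and 0.15 rad of the slope; the fingers hold the tongue steady 0.25 to 0.55 rad up (37 to 78 mm of lift), propped by nothing; bystanders within 30 mm of their starts (all of step 1 and angle between coupler's own z axis and vertical between 0.25 and 0.55 rad and angular speed of coupler below 0.1 rad/s and contact force between coupler and the fingers above 1 N and contact force between coupler and gear below 0.1 N and contact force between coupler and mirror below 0.1 N and contact force between coupler and hub_gear below 0.1 N and contact force between coupler and shaft below 0.1 N and contact force between coupler and bearing below 0.1 N and contact force between coupler and sleeve below 0.1 N and distance of each of gear, hub_gear, shaft, bearing, sleeve from where it was at the start of the episode below 0.03 m); the arm keeps its last pose, push and grip.
It fails at once if the mirror is dropped (falls freely faster than 0.6 m/s) (linear speed of mirror above 0.6 m/s and contact force between mirror and the fingers below 0.05 N).
It fails at once if a bystander part is pushed away or knocked over (distance of any of gear, hub_gear, shaft, bearing, sleeve from where it was at the start of the episode above 0.03 m or angle between any of gear, hub_gear, shaft, bearing, sleeve's own z axis and vertical above 0.5 rad).
It also fails if it takes over 56 s, if anything falls off the work surface, if the arm or the gripper's body presses on something with over 40 N, if the wrist force passes 120 N, or if a joint passes its speed limit or range.

### The arm

A 7-joint arm with a two-finger parallel gripper is mounted at the origin on the work surface. World frame = base frame: x ahead of the robot, y to its left, z up, the work surface at z = 0. Lengths are in m, angles in rad, forces in N, time in s.
With the tool pointing down it reaches from about 0.425 to 0.925 m from the base axis. Payload 6.8 kg.
Tool frame: the origin (TCP) lies midway between the tips of the shut fingers; the grasp point (between the pads) lies 19 mm behind it; z points along the fingers, y is the line along which they close (so a half turn about z gives the same grasp; the last joint's range is limited). The gripper opens to 85 mm and grips with 20 to 120 N. Pads are 22 mm wide; open, the fingers measure 114 mm over their backs; the gripper's body (76 mm by 85 mm) begins 54 mm behind the grasp point. The pads swing forward as they close: fully open they stand 13 mm farther back than shut.
Start: joints at [1.146, 0.477, 0.022, 1.555, -0.011, 1.109, -0.083], TCP at [0.21, -0.641, 0.197] pointing down, gripper open.
Joint ranges: [-2.96, 2.96], [-0.34, 2.1], [-1.41, 1.46], [0.24, 2.44], [-1.37, 4.51], [0.17, 1.92], [-2.96, 2.96]. Speed limits (rad/s): [2.39, 2.39, 3.14, 3.14, 3.14, 3.14, 3.14].

### API

Orientations are given as a unit quaternion [w, x, y, z].
In Python, from station import readout, imaging, hand_in gives the robot as it stands.
- The arm moves only by the tool drive_tool, never from a script. Its argument "series" is a list of rows, each a list of 5 numbers: the shift along the tool's x, y, z in cm, then the turn about the tool's z in degrees, then the closure, from -1 (fully open) to 1 (shut). A call has 1 to 8 rows; each row shifts and turns the commanded pose from where the row before left it, along the tool's axes as they then stand; what a row does not reach is not made up. A row lasts 1/10 s, in which the tool goes at most 50 mm and 8.59 degrees, less where a joint would pass 70% of its speed; a pose out of reach is approached as far as the arm can. A call with a gripper value outside its range is refused whole. The fingers move at their own pace and stop on an object; "squeeze" is the grip in N (left out, the last holds). Time passes only in rows, so rows that do not move let the fingers close. It gives the time, the measured TCP pose, the force, the opening and the grip force at its end, in the units of the state.
- readout.get_obs(): the state, without advancing time (a new reading comes with each control period).
- imaging.read_camera(name): name is "side" or "top"; returns the picture (400x640x3 uint8, red, green, blue); there is no depth.
- imaging.camera_model(name): a dict with "vfov" (degrees; the focal length in pixels is half the picture's height over the tangent of half this angle, whatever the lens; pixels are square), "cx", "cy" (the principal point, pixels), "xyz" and "orientation" of the camera in the world. Camera axes: x right, y down, z forward; pixel columns grow to the right and rows downward; lengths in m; the calibration is good to about 2 mm. A picture is of the moment at which its call begins. camera_model takes no time and is no camera call.
- hand_in(): hands the job in; it is judged then, once.
Trained networks look in the newest picture that a camera, given by its name, has taken for a name from the list of things; names that differ only in an ending like _2 or _b are one class to them, and where a whole thing is asked for, a point or a joint stands for the part that bears it (a point fixed in the world has none). Each returns a list of dicts, best first, with "conf" (0 to 1); they miss things now and then, are a little off and sometimes report something else, mostly with a low value. They report only what shows in the picture. A call takes as long as a camera call.
- imaging.cut_out(thing, camera): "mask" (400x640 bool, what is visible of it) and "centre" ([column, row] in pixels, amid what is visible of it).
The state is a dict: "t": time; "q": joint angles; "joint_vel": joint speeds; "joint_torque": joint torques, N m; "eef_pos": TCP position; "tool_rot": TCP orientation; "contact_force": force on the tool from outside, world axes, zero at the start; "torque": the same for the moment, N m; "gripper_width": opening from 0.0 (shut) to 1.0 (fully open); "grasp_force": force on a finger pad.
Only numpy, scipy, OpenCV 4.12 (cv2) and the standard library are available. Lean on these libraries where they do the work, as an engineer would, in place of code of your own. Each camera call takes 0.05 s, during which the arm holds its last target. There are 200 camera calls.

## Working session

There is one attempt and no reset: what is moved stays moved. The work goes in short steps, Python scripts to look and compute and a tool call to move; the robot and the scene stay as the last step left them, time stands still between calls to the robot, and variables do not carry over. Pictures are saved under pics/ and viewed, at most 10 in all, crops included, and the job is handed in when it is done.

Besides the shell and the picture viewer there is one more tool, called after "Call:" by a JSON object that holds its "method" and its "body". drive_tool: Moves the arm, as the interface text tells. Its arguments: {"type":"object","properties":{"series":{"type":"array"},"squeeze":{"type":"number"}},"required":["series"]}

```bash
mkdir -p pics; ls; python3 - <<'E'
from station import readout, imaging
import cv2,numpy as np
o=readout.get_obs();print(o['t'],o['eef_pos'],o['tool_rot'],o['contact_force'],o['gripper_width'])
for c in("top","side"):
    im=imaging.read_camera(c);cv2.imwrite(f"pics/{c}0.png",im[...,::-1]);print(c,imaging.camera_model(c))
    for n in("mirror","bed","latch_grip","coupler","mount"):
        for d in imaging.cut_out(n,c)[:2]: print(n,round(d['conf'],2),d['centre'],d['mask'].sum())
E
```

```text
pics
0.0 [ 0.21005816 -0.64079462  0.19642272] [-8.94947326e-04  9.87480119e-01  1.57740831e-01 -2.09181336e-04] [ 0.82359914  0.09452871 -0.28985824] 0.9988647583847063
top {'vfov': 47.74168406163128, 'cx': 321.15218675795296, 'cy': 199.58290401503265, 'xyz': array([0.35109067, 0.01140353, 1.22167274]), 'orientation': array([ 0.05957205, -0.69645544,  0.71329663, -0.05107755])}
mirror 0.75 [442.7, 228.8] 460
bed 0.74 [315.3, 164.9] 314
latch_grip 0.53 [309.7, 228.1] 85
coupler 0.97 [328.8, 244.5] 1588
mount 0.74 [325.7, 252.4] 3913
mount 0.39 [183.1, 292.5] 1000
side {'vfov': 43.34439655585212, 'cx': 322.3288034996339, 'cy': 200.5786331859415, 'xyz': array([0.05056701, 0.81087677, 1.09378255]), 'orientation': array([ 0.10254441, -0.2572795 ,  0.89335567, -0.35384679])}
mirror 0.62 [402.8, 168.0] 267
latch_grip 0.74 [346.1, 222.3] 305
latch_grip 0.17 [221.7, 305.1] 329
coupler 0.71 [367.3, 229.6] 1632
mount 0.87 [377.4, 243.4] 3568
```

View pics/top0.png

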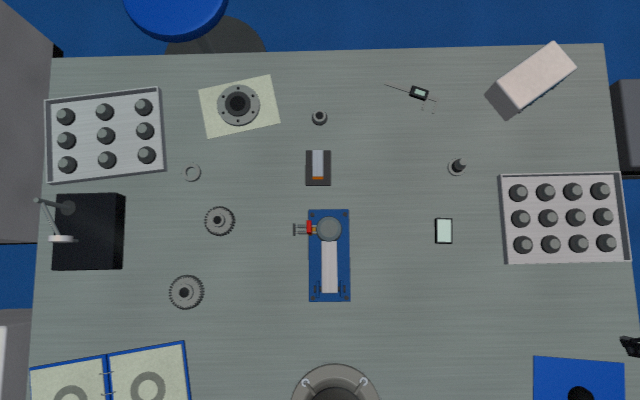

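View pics/side0.png

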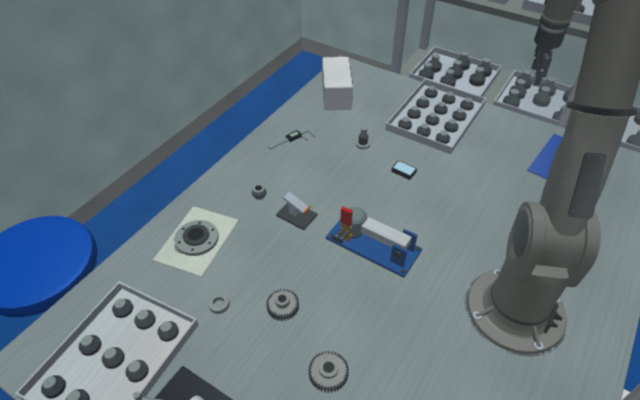

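The top view shows the mirror at (443,230), the bed at (318,165), the ball and coupler at (329,229) and the red handle at about (309,227). The side view shows the bed at (296,205) and the handle at (346,217). Next I measure them.

```bash
cat > h.py <<'E'
import numpy as np,cv2
from scipy.spatial.transform import Rotation as R
from scipy.optimize import minimize
from station import readout, imaging
def cam(c):
    m=imaging.camera_model(c);q=m['orientation'];f=200/np.tan(np.radians(m['vfov']/2))
    return R.from_quat([q[1],q[2],q[3],q[0]]).as_matrix(),np.array(m['xyz']),f,m['cx'],m['cy']
def proj(c,P):
    M,t,f,cx,cy=cam(c);p=(np.atleast_2d(P)-t)@M
    return np.c_[f*p[:,0]/p[:,2]+cx,f*p[:,1]/p[:,2]+cy]
def plane(c,uv,z):
    M,t,f,cx,cy=cam(c);uv=np.atleast_2d(uv)
    d=np.c_[(uv[:,0]-cx)/f,(uv[:,1]-cy)/f,np.ones(len(uv))]@M.T
    return t+d*((z-t[2])/d[:,2])[:,None]
def rect(c,mask,z):
    ys,xs=np.nonzero(mask);P=plane(c,np.c_[xs,ys].astype(float),z)[:,:2]
    (a,b),(w,h),an=cv2.minAreaRect((P*1000).astype(np.float32))
    e=np.linalg.eigh(np.cov(P.T));v=e[1][:,1];v=v*np.sign(v[0])
    return P.mean(0).round(4),(round(a),round(b)),(round(w),round(h)),round(an,1),'pca yaw',round(np.arctan2(v[1],v[0]),3)
def sil(c,polys,S=8):
    im=np.zeros((400*S//2,640*S//2),np.uint8)
    for P in polys:
        h=cv2.convexHull((proj(c,P)*S/2+S/4-.5).astype(np.float32)).round().astype(np.int32)
        cv2.fillConvexPoly(im,h,255)
    return cv2.resize(im,(640,400),interpolation=cv2.INTER_AREA)/255.
def box(x0,x1,y0,y1,z0,z1): return np.array([[x,y,z] for x in(x0,x1) for y in(y0,y1) for z in(z0,z1)])
def pose(P,x,y,z,yaw,pitch=0): return P@R.from_euler('zy',[yaw,-pitch]).as_matrix().T+[x,y,z]
def fit(model,masks,p0):
    cost=lambda p:sum(np.abs(sil(c,model(p))-m).sum() for c,m in masks.items())
    s=np.diag([.012,.012,.15]);p0=np.array(p0)
    r=minimize(cost,p0,method='Nelder-Mead',options=dict(initial_simplex=np.vstack([p0,p0+s]),maxiter=90,xatol=2e-4,fatol=.5))
    return r.x.round(4),round(r.fun,1),{c:int(m.sum()) for c,m in masks.items()}
mirror=lambda p:[pose(box(-.034,.034,-.022,.022,0,.018),p[0],p[1],0,p[2])]
bed=lambda p:[pose(box(-.035,.035,-.014,.014,-.008,0),p[0],p[1],.06,p[2],np.radians(20))]
E
cat > m.py <<'E'
from h import *
ims={c:imaging.read_camera(c) for c in("top","side")}
M={}
for n in("mirror","bed","latch_grip","coupler","mount"):
    for c in ims:
        d=imaging.cut_out(n,c)
        if d and d[0]['conf']>.4: M[n,c]=d[0]['mask']
for n,z in(("mirror",.018),("bed",.06),("mount",.012),("coupler",.08),("latch_grip",.15)):
    for c in ims:
        if (n,c) in M: print(n,c,rect(c,M[n,c],z))
g=lambda n:{c:M[n,c] for c in ims if (n,c) in M}
for n,f in(("mirror",mirror),("bed",bed)):
    p=rect("top",M[n,"top"],.03);print(n,fit(f,g(n),[*p[0],p[-1]]),fit(f,{"top":M[n,"top"]},[*p[0],p[-1]]))
crop=np.hstack([cv2.resize(ims["top"][130:310,280:380],None,fx=3.3,fy=3.3),cv2.resize(ims["side"][180:280,260:430][:,:],(460,594))])
cv2.imwrite("pics/crop1.png",crop[:,:,::-1])
np.savez("m.npz",**{a+"_"+b:v for (a,b),v in M.items()},top=ims["top"],side=ims["side"])
E
python3 m.py
```

```text
mirror side (array([ 0.444 , -0.2912]), (444, -291), (59, 74), 86.8, 'pca yaw', np.float64(-0.225))
bed top (array([0.629 , 0.0302]), (630, 29), (26, 76), 88.9, 'pca yaw', np.float64(0.009))
bed side (array([0.6274, 0.0335]), (627, 33), (33, 93), 77.2, 'pca yaw', np.float64(-0.265))
mount top (array([0.3941, 0.0092]), (394, 28), (153, 246), 89.3, 'pca yaw', np.float64(0.026))
mount side (array([ 0.4931, -0.0184]), (491, -11), (33, 123), 27.7, 'pca yaw', np.float64(-0.999))
coupler top (array([0.4062, 0.0128]), (395, 37), (122, 190), 88.6, 'pca yaw', np.float64(0.123))
coupler side (array([0.4031, 0.0238]), (398, 13), (198, 127), 25.3, 'pca yaw', np.float64(0.123))
latch_grip top (array([0.4554, 0.0511]), (456, 49), (34, 21), 7.1, 'pca yaw', np.float64(0.218))
latch_grip side (array([0.4363, 0.0872]), (434, 94), (25, 101), 29.9, 'pca yaw', np.float64(-0.995))Traceback (most recent call last):
  File "m.py", line 13, in <module>
    p=rect("top",M[n,"top"],.03);print(n,fit(f,g(n),[*p[0],p[-1]]),fit(f,{"top":M[n,"top"]},[*p[0],p[-1]]))
                 ~^^^^^^^^^
KeyError: ('mirror', 'top')
```

```bash
sed -i "s/^        d=imaging.cut_out(n,c)$/        d=max((imaging.cut_out(n,c) for _ in range(2)),key=lambda d:d[0]['conf'] if d else 0)/" m.py; python3 m.py
```

```text
mirror top (array([ 0.4502, -0.2992]), (450, -300), (45, 68), 86.5, 'pca yaw', np.float64(-0.083))
mirror side (array([ 0.4447, -0.2903]), (445, -290), (68, 79), 86.1, 'pca yaw', np.float64(-0.191))
bed top (array([0.631 , 0.0295]), (631, 31), (29, 78), 88.7, 'pca yaw', np.float64(-0.015))
bed side (array([0.6256, 0.0338]), (627, 34), (35, 92), 75.3, 'pca yaw', np.float64(-0.297))
mount top (array([0.3958, 0.0095]), (395, 27), (150, 244), 89.2, 'pca yaw', np.float64(0.048))
mount side (array([0.3898, 0.0005]), (399, -7), (152, 265), 89.4, 'pca yaw', np.float64(-0.071))
coupler top (array([0.6125, 0.3581]), (613, 358), (49, 45), 45.3, 'pca yaw', np.float64(0.88))
coupler side (array([0.4036, 0.0257]), (398, 14), (198, 124), 25.4, 'pca yaw', np.float64(0.174))
latch_grip side (array([0.4388, 0.0843]), (436, 93), (29, 104), 26.5, 'pca yaw', np.float64(-1.007))
mirror (array([ 0.4503, -0.3014, -0.0569]), np.float64(73.4), {'top': 455, 'side': 359}) (array([ 0.4507, -0.3014, -0.022 ]), np.float64(26.2), {'top': 455})
bed (array([ 0.629 ,  0.0294, -0.0244]), np.float64(70.0), {'top': 324, 'side': 278}) (array([ 0.6309,  0.0295, -0.0274]), np.float64(28.0), {'top': 324})
```

View pics/crop1.png

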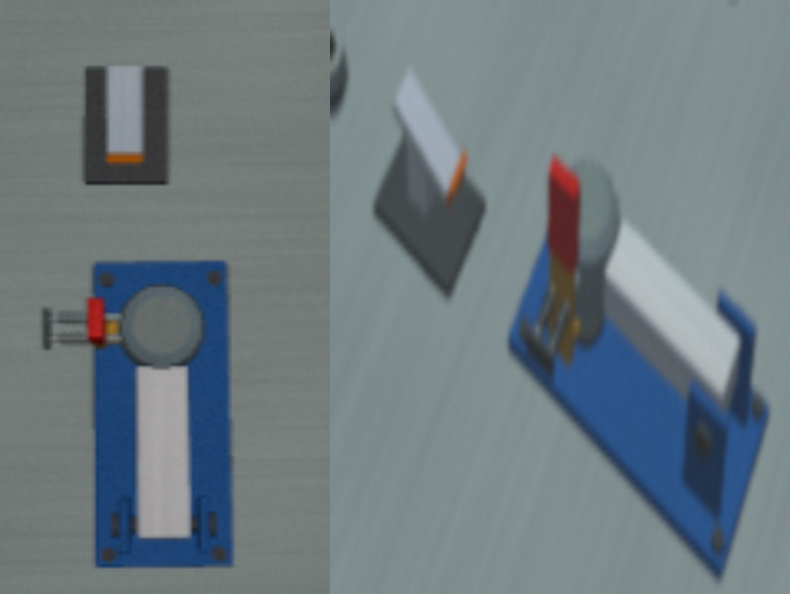

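The crop shows the plate corners at about (94,262), (226,261), (97,566) and (231,566), the dome at (162,326) and the handle top at (95,315). The bed strip spans x 106–142, with its uphill edge at y=67 and the lip boundary at y=154. I'll refine these by colour.

```bash
python3 - <<'E'
from h import *
D=np.load("m.npz");im=D["top"];
hsv=cv2.cvtColor(im,cv2.COLOR_RGB2HSV).astype(int)
roi=np.zeros((400,640),bool);roi[190:312,290:360]=1
blue=(hsv[...,0]>100)&(hsv[...,0]<125)&(hsv[...,1]>110)&roi
red=((hsv[...,0]<6)|(hsv[...,0]>174))&(hsv[...,1]>140)&roi
r2=np.zeros_like(roi);r2[140:186,300:335]=1
org=(hsv[...,0]>6)&(hsv[...,0]<20)&(hsv[...,1]>120)&r2
print("plate",rect("top",blue,.012)); print("red",red.sum(),rect("top",red,.152)); print("org",org.sum(),rect("top",org,.05))
f=lambda x,y:[280+(x+.5)/3.3-.5,130+(y+.5)/3.3-.5]
for nm,p,z in(("c",(94,262),.012),("c",(226,261),.012),("c",(97,566),.012),("c",(231,566),.012),("dome",(162,326),.075),("bedup",(124,67),.06+.035*.342),("lipin",(124,154),.06-.036*.342+.008*.94)):
    print(nm,plane("top",f(*p),z)[0].round(4))
s=np.nonzero((cv2.cvtColor(D["side"],cv2.COLOR_RGB2HSV)[...,0]<6)&(cv2.cvtColor(D["side"],cv2.COLOR_RGB2HSV)[...,1]>140))
k=(s[0]>180)&(s[0]<260)&(s[1]>320)&(s[1]<370);print("side red",k.sum(),s[1][k].mean(),s[0][k].mean(),s[0][k].min(),s[0][k].max())
# candidates of ball xy: predict handle & compare
for x in(.44,.45,.46): 
  print(x,proj("side",[x,.06,.137])[0].round(1),proj("top",[x,.06,.152])[0].round(1))
E
```

```text
plate (array([0.3866, 0.0053]), (395, 7), (108, 244), 89.4, 'pca yaw', np.float64(-0.056))
red 58 (array([0.4553, 0.0536]), (456, 54), (12, 31), 88.9, 'pca yaw', np.float64(0.06))
org 33 (array([0.5946, 0.0321]), (594, 32), (29, 5), 88.5, 'pca yaw', np.float64(1.56))
c [0.5173 0.0595 0.012 ]
c [ 0.5155 -0.0485  0.012 ]
c [0.2739 0.0616 0.012 ]
c [ 0.2716 -0.0446  0.012 ]
dome [0.4576 0.0055 0.075 ]
bedup [0.6648 0.0305 0.072 ]
lipin [0.5978 0.0323 0.0552]
side red 83 345.9277108433735 214.40963855421685 207 224
0.44 [350.4 216.8] [306.  233.4]
0.45 [347.  215.3] [306.  229.2]
0.46 [343.6 213.7] [305.9 225. ]
```

Call:
{"method": "drive_tool", "body": {"series": [[0, 0, 0, 8, -1], [0, 0, 0, 8, -1], [0, 0, 0, 4.7, -1], [2.2, -3.5, 0, 0, -1], [2.2, -3.5, 0, 0, -1], [2.2, -3.5, 0, 0, -1], [2.2, -3.5, 0, 0, -1], [2.2, -3.5, 0, 0, -1]], "squeeze": 20}}

```text
t: 3.1
eef_pos: [0.3288, -0.4701, 0.1976]
tool_rot: [0.0, 1.0, -0.022, 0.0]
contact_force: [-0.8, -0.2, 0.9]
gripper_width: 0.999
grasp_force: 0.0
```

Call:
{"method": "drive_tool", "body": {"series": [[2.2, -3.5, 0, 0, -1], [2.2, -3.5, 0, 0, -1], [2.2, -3.5, 0, 0, -1], [2.2, -3.5, 0, 0, -1], [2.2, -3.5, 2, 0, -1], [0, 0, 0, 0, -1], [0, 0, 0, 0, -1]]}}

```text
t: 3.8
eef_pos: [0.4459, -0.3005, 0.1771]
tool_rot: [-0.0, 1.0, -0.021, -0.0]
contact_force: [0.1, -1.3, 0.8]
gripper_width: 1.0
grasp_force: 0.0
```

```bash
cat > st.py <<'E'
from h import *
import sys
o=readout.get_obs();q=o['tool_rot'];M=R.from_quat([q[1],q[2],q[3],q[0]]).as_matrix()
print(round(o['t'],2),o['eef_pos'].round(4),'yaw',np.degrees(np.arctan2(M[1,0],M[0,0])).round(2),'tilt',M[2].round(3),'F',np.round(o['contact_force'],2),'w',round(o['gripper_width'],3),'gf',round(o['grasp_force'],1))
if len(sys.argv)>4:
    T=np.array([float(v) for v in sys.argv[1:4]]);y=float(sys.argv[4])
    print('turn tool z',round((np.degrees(np.arctan2(M[1,0],M[0,0]))-y),2))
    Y=np.radians(y);print('shift cm (if turned first)',(100*np.array([[np.cos(Y),np.sin(Y),0],[np.sin(Y),-np.cos(Y),0],[0,0,-1]])@(T-o['eef_pos'])).round(2))
E
python3 st.py .45 -.301 .004 -2.6
```

```text
3.8 [ 0.4459 -0.3005  0.1771] yaw -2.39 tilt [-0.001 -0.    -1.   ] F [ 0.12 -1.31  0.81] w 1.0 gf 0.0
turn tool z 0.21
shift cm (if turned first) [ 0.41  0.03 17.31]
```

Call:
{"method": "drive_tool", "body": {"series": [[0.4, 0, 3.5, 0.2, -1], [0, 0, 3.5, 0, -1], [0, 0, 3.5, 0, -1], [0, 0, 2, 0, -1], [0, 0, 0, 0, -1]]}}

```text
t: 4.3
eef_pos: [0.4468, -0.3023, 0.0501]
tool_rot: [-0.001, 1.0, -0.025, -0.002]
contact_force: [-0.2, 0.4, 0.1]
gripper_width: 1.001
grasp_force: 0.0
```

```bash
python3 st.py .45 -.301 0 -2.6; python3 - <<'E'
from h import *
a=imaging.read_camera("side")[120:220,330:480];b=imaging.read_camera("top")[180:280,380:500]
cv2.imwrite("pics/c2.png",np.hstack([cv2.resize(a,None,fx=3,fy=3),cv2.resize(b,None,fx=2.9,fy=3)])[...,::-1])
E
```

```text
4.3 [ 0.4468 -0.3023  0.0501] yaw -2.89 tilt [-0.005 -0.001 -1.   ] F [-0.19  0.42  0.06] w 1.001 gf 0.0
turn tool z -0.29
shift cm (if turned first) [ 0.32 -0.15  5.01]
```

View pics/c2.png

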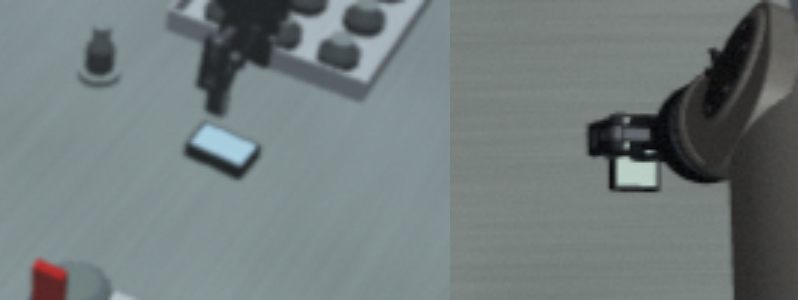

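```bash
python3 - <<'E'
from h import *
o=readout.get_obs();e=o['eef_pos']
print(proj("side",[e+[0,s*.05,.013] for s in(-1,1)]).round(1),proj("side",[.45,-.301,.018]).round(1))
print(proj("top",[e+[0,0,.1]]).round(1), proj("top",[.45,-.301,.018]).round(1))
for _ in range(2):
  for d in imaging.cut_out("mirror","side")[:1]: print(d['conf'],d['centre'],fit(mirror,{"side":d['mask']},[.45,-.3,-.04]))
E
```

```text
[[413.1 146.4]
 [398.9 164.9]] [[403.8 167.3]]
[[459.6 225.7]] [[444.1 230.5]]
0.69 [401.8, 169.0] (array([ 4.505e-01, -3.017e-01, -4.000e-04]), np.float64(35.1), {'side': 288})
0.69 [401.8, 169.0] (array([ 4.505e-01, -3.017e-01, -4.000e-04]), np.float64(35.1), {'side': 288})
```

The picture agrees: the near finger tip projects to (399,165) and the mirror centre to (404,167). The mirror is at (0.450,-0.301), so I descend and grip.

Call:
{"method": "drive_tool", "body": {"series": [[0.35, -0.1, 2.5, -0.3, -1], [0, 0, 1.5, 0, -1], [0, 0, 0.7, 0, -1], [0, 0, 0.2, 0, -1], [0, 0, 0, 0, -0.5], [0, 0, 0, 0, 0.3], [0, 0, 0, 0, 0.3], [0, 0, 0, 0, 0.3]], "squeeze": 25}}

```text
t: 5.3
eef_pos: [0.4534, -0.3011, 0.0039]
tool_rot: [0.0, 1.0, -0.021, 0.0]
contact_force: [0.4, -0.0, -0.2]
gripper_width: 0.35
grasp_force: 0.0
```

```bash
python3 st.py .45 -.301 0 -2.6
```

```text
5.3 [ 0.4534 -0.3011  0.0039] yaw -2.45 tilt [ 0.001  0.    -1.   ] F [ 0.38 -0.04 -0.23] w 0.35 gf 0.0
turn tool z 0.15
shift cm (if turned first) [-0.34  0.    0.39]
```

```bash
python3 - <<'E'
from h import *
a=imaging.read_camera("side")[120:200,350:450];b=imaging.read_camera("top")[190:270,400:480]
cv2.imwrite("pics/c3.png",np.hstack([cv2.resize(a,None,fx=4,fy=4),cv2.resize(b,None,fx=4,fy=4)])[...,::-1])
E
```

```text
(no output)
```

View pics/c3.png

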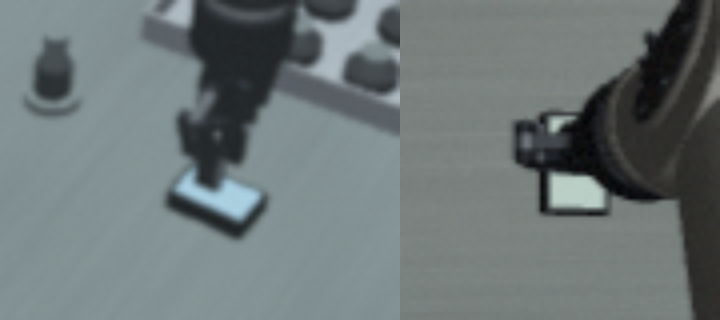

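```bash
python3 - <<'E'
from h import *
e=readout.get_obs()['eef_pos'];print(e)
for z in(.004,.018,.03):
  P=proj("side",[[e[0],e[1]+s,z] for s in(.022,.017,-.017)]);print(z,P.round(1),((P-[350,120])*4).round(0))
  P=proj("top",[[e[0],e[1]+s,z+.06] for s in(.022,-.022)]);print(((P-[400,190])*4).round(0))
for d in imaging.cut_out("mirror","side")[:1]: print(d['conf'],d['centre'])
m=proj("side",pose(box(-.034,.034,-.022,.022,0,.018),.4505,-.3015,0,-.03));print(((m-[350,120])*4).round(0))
E
```

```text
[ 0.45336225 -0.30100524  0.00368428]
0.004 [[399.2 174.3]
 [400.  173.4]
 [404.7 167.1]] [[197. 217.]
 [200. 213.]
 [219. 188.]]
[[160. 151.]
 [229. 150.]]
0.018 [[399.7 171. ]
 [400.5 170.1]
 [405.2 163.8]] [[199. 204.]
 [202. 200.]
 [221. 175.]]
[[165. 149.]
 [235. 148.]]
0.03 [[400.2 168.2]
 [400.9 167.3]
 [405.7 161. ]] [[201. 193.]
 [204. 189.]
 [223. 164.]]
[[170. 147.]
 [241. 146.]]
0.53 [405.4, 169.8]
[[264. 206.]
 [267. 189.]
 [238. 238.]
 [241. 222.]
 [187. 173.]
 [190. 157.]
 [161. 205.]
 [163. 188.]]
```

Call:
{"method": "drive_tool", "body": {"series": [[-0.2, 0, 0, 0, -1], [0, 0, 0, 0, -1], [0, 0, 0, 0, -1], [0, 0, 0, 0, -1], [0, 0, 0.3, 0, -1], [0, 0, 0.3, 0, -1], [0, 0, 0, 0, -1]]}}

```text
t: 6.15
eef_pos: [0.4508, -0.3006, -0.0032]
tool_rot: [-0.0, 1.0, -0.021, -0.0]
contact_force: [-0.2, 0.7, 1.0]
gripper_width: 0.996
grasp_force: 0.0
```

```bash
python3 st.py .45 -.301 0 -2.6; python3 - <<'E'
from h import *
a=imaging.read_camera("side")[130:190,370:440]
cv2.imwrite("pics/c4.png",cv2.resize(a,None,fx=8,fy=8,interpolation=cv2.INTER_CUBIC)[...,::-1])
e=readout.get_obs()['eef_pos']
for z in (0,.01,.02,.03): print(z,((proj("side",[[e[0],e[1]+s,z] for s in(.0425,.0525,-.0425)])-[370,130])*8).round(0).tolist())
E
```

```text
6.15 [ 0.4508 -0.3006 -0.0032] yaw -2.45 tilt [-0.001 -0.    -1.   ] F [-0.18  0.73  1.03] w 0.996 gf 0.0
turn tool z 0.15
shift cm (if turned first) [-0.08  0.04 -0.32]
0 [[215.0, 396.0], [203.0, 411.0], [309.0, 270.0]]
0.01 [[217.0, 377.0], [206.0, 392.0], [313.0, 251.0]]
0.02 [[220.0, 358.0], [209.0, 374.0], [316.0, 233.0]]
0.03 [[223.0, 340.0], [211.0, 355.0], [319.0, 214.0]]
```

View pics/c4.png

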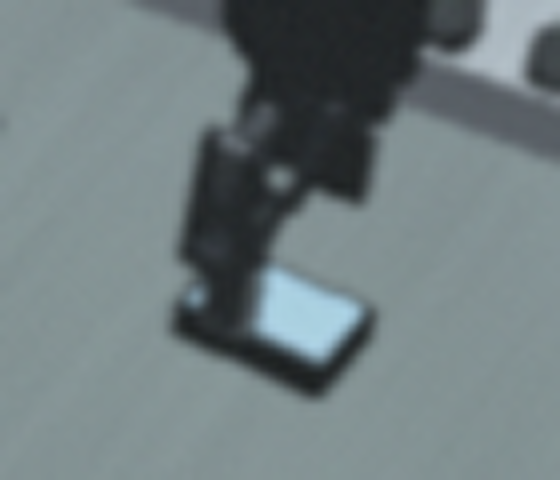

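The near fingertip, at (230,335), still sits about 30 mm above the bench. That means the real tips end well behind the reported TCP, so I go lower in guarded steps.

Call:
{"method": "drive_tool", "body": {"series": [[0, 0, 0.3, 0, -1], [0, 0, 0.3, 0, -1], [0, 0, 0, 0, -1]]}}

```text
t: 6.5
eef_pos: [0.4508, -0.3006, -0.0091]
tool_rot: [-0.0, 1.0, -0.021, -0.0]
contact_force: [0.5, 0.3, 0.1]
gripper_width: 1.001
grasp_force: 0.0
```

Call:
{"method": "drive_tool", "body": {"series": [[0, 0, 0.2, 0, -1], [0, 0, 0.2, 0, -1], [0, 0, 0, 0, -1]]}}

```text
t: 6.8
eef_pos: [0.451, -0.3007, -0.0129]
tool_rot: [-0.0, 1.0, -0.021, -0.0]
contact_force: [0.5, -0.3, -0.8]
gripper_width: 0.997
grasp_force: 0.0
```

```bash
python3 st.py .45 -.301 -0.02 -2.6; python3 - <<'E'
from h import *
a=imaging.read_camera("side")[130:190,370:440]
cv2.imwrite("pics/c5.png",cv2.resize(a,None,fx=8,fy=8,interpolation=cv2.INTER_CUBIC)[...,::-1])
E
```

```text
6.8 [ 0.451  -0.3007 -0.0129] yaw -2.45 tilt [-0. -0. -1.] F [ 0.47 -0.34 -0.81] w 0.997 gf 0.0
turn tool z 0.15
shift cm (if turned first) [-0.1   0.03  0.71]
```

View pics/c5.png

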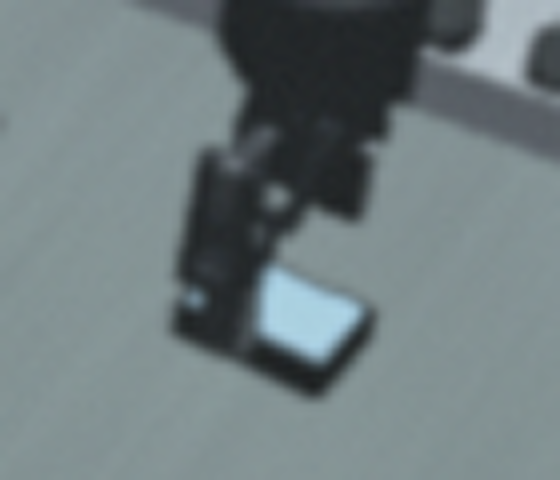

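Call:
{"method": "drive_tool", "body": {"series": [[0, 0, 0.2, 0, -1], [0, 0, 0.2, 0, -1], [0, 0, 0, 0, -1]]}}

```text
t: 7.15
eef_pos: [0.451, -0.3007, -0.0169]
tool_rot: [-0.0, 1.0, -0.021, -0.0]
contact_force: [-0.1, 0.2, 0.4]
gripper_width: 1.002
grasp_force: 0.0
```

Call:
{"method": "drive_tool", "body": {"series": [[0, 0, 0.2, 0, -1], [0, 0, 0.2, 0, -1], [0, 0, 0, 0, -1]]}}

```text
t: 7.45
eef_pos: [0.451, -0.3007, -0.0209]
tool_rot: [-0.0, 1.0, -0.021, -0.0]
contact_force: [0.8, -0.0, 0.8]
gripper_width: 1.001
grasp_force: 0.0
```

Call:
{"method": "drive_tool", "body": {"series": [[0, 0, 0, 0, -0.4], [0, 0, 0, 0, -0.1], [0, 0, 0, 0, 0.1], [0, 0, 0, 0, 0.3]]}}

```text
t: 7.85
eef_pos: [0.4513, -0.301, -0.0202]
tool_rot: [0.0, 1.0, -0.021, 0.0]
contact_force: [-0.2, 0.6, 4.0]
gripper_width: 0.498
grasp_force: 25.0
```

Call:
{"method": "drive_tool", "body": {"series": [[0, 0, -0.5, 0, 0.3], [0, 0, -1.5, 0, 0.3], [0, 0, -2.5, 0, 0.3], [0, 0, -3, 0, 0.3], [0, 0, -3, 0, 0.3], [0, 0, -2.5, 0, 0.3], [0, 0, -1, 0, 0.3], [0, 0, 0, 0, 0.3]]}}

```text
t: 8.65
eef_pos: [0.4521, -0.3013, 0.1212]
tool_rot: [0.001, 1.0, -0.021, 0.001]
contact_force: [1.6, 0.3, -2.0]
gripper_width: 0.5
grasp_force: 25.9
```

```bash
python3 st.py .632 .0305 .12 -1.5
```

```text
8.65 [ 0.4521 -0.3013  0.1212] yaw -2.45 tilt [ 0.003  0.002 -1.   ] F [ 1.6   0.33 -1.98] w 0.5 gf 25.9
turn tool z -0.95
shift cm (if turned first) [ 17.12 -33.64   0.12]
```

Call:
{"method": "drive_tool", "body": {"series": [[0.5, -1, 0, -1, 0.3], [1.2, -2.4, 0, 0, 0.3], [1.6, -3.1, 0, 0, 0.3], [1.6, -3.1, 0, 0, 0.3], [1.6, -3.1, 0, 0, 0.3], [1.6, -3.1, 0, 0, 0.3], [1.6, -3.1, 0, 0, 0.3], [1.6, -3.1, 0, 0, 0.3]]}}

```text
t: 9.45
eef_pos: [0.5692, -0.0813, 0.1174]
tool_rot: [-0.0, 1.0, -0.012, -0.002]
contact_force: [0.4, -1.4, -2.3]
gripper_width: 0.493
grasp_force: 25.9
```

Call:
{"method": "drive_tool", "body": {"series": [[1.6, -3.1, 0, 0, 0.3], [1.6, -3.1, 0, 0, 0.3], [1.4, -2.7, 0, 0, 0.3], [0.9, -1.9, 0, 0, 0.3], [0.3, -0.9, 0, 0, 0.3], [0, 0, 0, 0, 0.3], [0, 0, 0, 0, 0.3], [0, 0, 0, 0, 0.3]]}}

```text
t: 10.25
eef_pos: [0.6302, 0.0293, 0.1193]
tool_rot: [0.001, 1.0, -0.014, -0.0]
contact_force: [0.5, 0.2, -2.4]
gripper_width: 0.497
grasp_force: 25.9
```

```bash
python3 st.py .632 .0305 .057 -1.5; python3 - <<'E'
from h import *
a=imaging.read_camera("side")[130:250,240:370];cv2.imwrite("pics/c6.png",cv2.resize(a,None,fx=5,fy=5,interpolation=cv2.INTER_CUBIC)[...,::-1])
for _ in range(2):
  for d in imaging.cut_out("mirror","side")[:1]: print(d['conf'],d['centre'],d['mask'].sum())
e=readout.get_obs()['eef_pos'];print(proj("side",e+[0,0,.029]).round(1))
E
```

```text
10.25 [0.6302 0.0293 0.1193] yaw -1.6 tilt [-0.001  0.001 -1.   ] F [ 0.51  0.18 -2.38] w 0.497 gf 25.9
turn tool z -0.1
shift cm (if turned first) [ 0.17 -0.12  6.23]
0.63 [296.9, 178.8] 267
0.63 [296.9, 178.8] 267
[[294.6 178.7]]
```

View pics/c6.png

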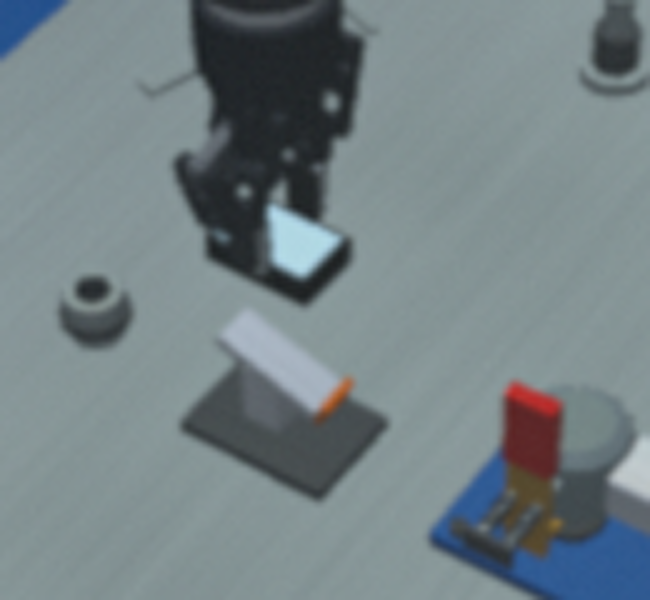

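The mirror is held level at crop (280,250), straight above the bed at (280,365). I lower it and then press gently so it tips onto the slope.

Call:
{"method": "drive_tool", "body": {"series": [[0.15, -0.1, 1, 0, 0.3], [0, 0, 2, 0, 0.3], [0, 0, 2, 0, 0.3], [0, 0, 0.8, 0, 0.3], [0, 0, 0.3, 0, 0.3], [0, 0, 0.2, 0, 0.3], [0, 0, 0, 0, 0.3]], "squeeze": 20}}

```text
t: 11.1
eef_pos: [0.6329, 0.0327, 0.0569]
tool_rot: [-0.0, 1.0, -0.013, 0.0]
contact_force: [-0.5, 0.0, -1.1]
gripper_width: 0.501
grasp_force: 25.9
```

Call:
{"method": "drive_tool", "body": {"series": [[0, 0, 0.2, 0, 0.3], [0, 0, 0.2, 0, 0.3], [0, 0, 0, 0, 0.3]]}}

```text
t: 11.4
eef_pos: [0.6323, 0.0326, 0.0524]
tool_rot: [0.0, 1.0, -0.013, 0.0]
contact_force: [0.4, -0.6, -1.8]
gripper_width: 0.501
grasp_force: 25.9
```

Call:
{"method": "drive_tool", "body": {"series": [[0, 0.15, 0.1, 0, 0.3], [0, 0, 0.2, 0, 0.3], [0, 0, 0.2, 0, 0.3], [0, 0, 0, 0, 0.3]]}}

```text
t: 11.8
eef_pos: [0.6315, 0.0309, 0.0476]
tool_rot: [0.0, 1.0, -0.013, -0.001]
contact_force: [-4.4, -0.4, 5.3]
gripper_width: 0.503
grasp_force: 27.2
```

Call:
{"method": "drive_tool", "body": {"series": [[0, 0, 0.2, 0, 0.3], [0, 0, 0.2, 0, 0.3], [0, 0, 0, 0, 0.3]]}}

```text
t: 12.1
eef_pos: [0.6308, 0.0309, 0.0434]
tool_rot: [0.0, 1.0, -0.013, -0.001]
contact_force: [-6.3, 0.0, 6.2]
gripper_width: 0.498
grasp_force: 28.8
```

Call:
{"method": "drive_tool", "body": {"series": [[0, 0, 0.2, 0, 0.3], [0, 0, 0.1, 0, 0.3], [0, 0, 0, 0, 0.3]]}}

```text
t: 12.4
eef_pos: [0.6305, 0.031, 0.0404]
tool_rot: [0.0, 1.0, -0.013, -0.002]
contact_force: [-6.2, -0.7, 5.2]
gripper_width: 0.5
grasp_force: 30.0
```

Call:
{"method": "drive_tool", "body": {"series": [[0, 0, 0.15, 0, 0.3], [0, 0, 0, 0, 0.3]]}}

```text
t: 12.6
eef_pos: [0.6305, 0.031, 0.0391]
tool_rot: [0.0, 1.0, -0.013, -0.002]
contact_force: [-6.9, -0.2, 7.0]
gripper_width: 0.495
grasp_force: 30.6
```

```bash
python3 st.py .632 .0305 .039 -1.5; python3 - <<'E'
from h import *
a=imaging.read_camera("side")[150:230,250:340];cv2.imwrite("pics/c7.png",cv2.resize(a,None,fx=6,fy=6,interpolation=cv2.INTER_CUBIC)[...,::-1])
E
```

```text
12.6 [0.6305 0.031  0.0391] yaw -1.46 tilt [-0.003  0.001 -1.   ] F [-6.9  -0.16  6.99] w 0.495 gf 30.6
turn tool z 0.04
shift cm (if turned first) [0.15 0.04 0.01]
```

View pics/c7.png

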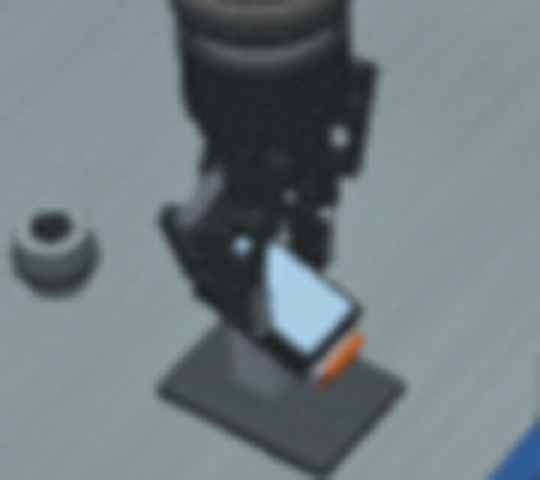

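The mirror has tipped to nearly the bed's slope, with its lower end at the orange lip (340,355). I press slightly more.

Call:
{"method": "drive_tool", "body": {"series": [[0, 0, 0.15, 0, 0.3], [0, 0, 0, 0, 0.3]]}}

```text
t: 12.85
eef_pos: [0.6305, 0.0309, 0.0388]
tool_rot: [0.0, 1.0, -0.013, -0.002]
contact_force: [-11.1, -0.3, 17.0]
gripper_width: 0.501
grasp_force: 32.0
```

Call:
{"method": "drive_tool", "body": {"series": [[0, 0, 0.15, 0, 0.3], [0, 0, 0, 0, 0.3]]}}

```text
t: 13.05
eef_pos: [0.6308, 0.0309, 0.0384]
tool_rot: [0.0, 1.0, -0.013, -0.001]
contact_force: [-14.8, -1.6, 25.0]
gripper_width: 0.497
grasp_force: 34.1
```

Force has risen sharply, so it is seated flat. I relieve the push, open, and rise.

Call:
{"method": "drive_tool", "body": {"series": [[0, 0, -0.2, 0, 0.3], [0, 0, -0.1, 0, 0.2], [0, 0, 0, 0, 0], [0, 0, 0, 0, -0.2], [0, 0, 0, 0, -0.5], [0, 0, 0, 0, -0.8], [0, 0, 0, 0, -1], [0, 0, 0, 0, -1]]}}

```text
t: 13.85
eef_pos: [0.6325, 0.0311, 0.0389]
tool_rot: [-0.0, 1.0, -0.013, 0.0]
contact_force: [-0.0, -0.4, -0.3]
gripper_width: 1.0
grasp_force: 0.0
```

Call:
{"method": "drive_tool", "body": {"series": [[0, 0, -1, 0, -1], [0, 0, -2, 0, -1], [0, 0, -4, 0, -1], [0, 0, -4, 0, -1], [0, 0, -4, 0, -1], [0, 0, -4, 0, -1], [0, 0, 0, 0, -1]]}}

```text
t: 14.55
eef_pos: [0.6361, 0.0317, 0.2367]
tool_rot: [-0.001, 1.0, -0.013, 0.006]
contact_force: [1.0, -0.4, -0.1]
gripper_width: 1.001
grasp_force: 0.0
```

```bash
python3 st.py .456 .054 .2 -0.6; python3 - <<'E'
from h import *
for c in("side","top"): globals()[c]=imaging.read_camera(c)
cv2.imwrite("pics/c8.png",np.hstack([cv2.resize(side[170:250,250:350],None,fx=4,fy=4),cv2.resize(top[140:260,260:360],None,fx=3.2,fy=320/120)])[...,::-1])
mm=lambda p:[pose(box(-.034,.034,-.022,.022,0,.018),p[0],p[1],.06-(0.632-p[0])*.364,p[2],np.radians(20))]
for c in("side","top"):
  for d in imaging.cut_out("mirror",c)[:1]: print(d['conf'],d['centre'],fit(mm,{c:d['mask']},[.632,.031,-.02]))
E
```

```text
14.55 [0.6361 0.0317 0.2367] yaw -1.46 tilt [ 0.012 -0.002 -1.   ] F [ 1.01 -0.42 -0.05] w 1.001 gf 0.0
turn tool z -0.86
shift cm (if turned first) [-18.03  -2.04   3.67]
0.79 [296.5, 199.6] (array([ 0.6322,  0.0314, -0.0433]), np.float64(34.2), {'side': 449})
```

View pics/c8.png

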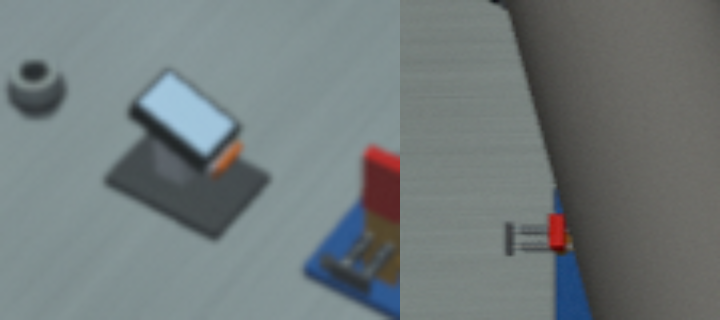

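The side crop shows the mirror flat on the bed, against the lip at (225,160) and centred. Next is the handle.

Call:
{"method": "drive_tool", "body": {"series": [[-1.5, -0.2, 0, -0.9, -1], [-3, -0.4, 0, 0, -1], [-3.5, -0.4, 0, 0, -1], [-3.5, -0.4, 0, 0, -1], [-3.5, -0.4, 0, 0, -1], [-2, -0.2, 0, 0, -1], [-1, 0, 0, 0, -1], [0, 0, 0, 0, -1]], "squeeze": 50}}

```text
t: 15.55
eef_pos: [0.4514, 0.0528, 0.2283]
tool_rot: [0.0, 1.0, -0.005, -0.001]
contact_force: [0.2, 0.1, 0.3]
gripper_width: 1.003
grasp_force: 0.0
```

```bash
python3 st.py .456 .054 .112 -0.6
```

```text
15.55 [0.4514 0.0528 0.2283] yaw -0.53 tilt [-0.001  0.001 -1.   ] F [0.2  0.09 0.26] w 1.003 gf 0.0
turn tool z 0.07
shift cm (if turned first) [ 0.46 -0.12 11.63]
```

Call:
{"method": "drive_tool", "body": {"series": [[0.5, -0.1, 2.5, 0, -1], [0, 0, 3, 0, -1], [0, 0, 2.5, 0, -1], [0, 0, 2, 0, -1], [0, 0, 1, 0, -1], [0, 0, 0.6, 0, -1], [0, 0, 0, 0, -1]]}}

```text
t: 16.25
eef_pos: [0.4578, 0.054, 0.1125]
tool_rot: [0.0, 1.0, -0.005, -0.0]
contact_force: [-0.3, 0.0, -0.3]
gripper_width: 0.998
grasp_force: 0.0
```

```bash
python3 st.py .456 .054 .112 -0.6
```

```text
16.25 [0.4578 0.054  0.1125] yaw -0.56 tilt [-0.001  0.    -1.   ] F [-0.3   0.03 -0.26] w 0.998 gf 0.0
turn tool z 0.04
shift cm (if turned first) [-0.18 -0.    0.05]
```

Call:
{"method": "drive_tool", "body": {"series": [[0, 0, 0, 0, 0], [0, 0, 0, 0, 0.4], [0, 0, 0, 0, 0.6], [0, 0, 0, 0, 0.8], [0, 0, 0, 0, 1], [0, 0, 0, 0, 1], [0, 0, 0, 0, 1]]}}

```text
t: 16.95
eef_pos: [0.4578, 0.0531, 0.1133]
tool_rot: [0.0, 1.0, -0.005, 0.0]
contact_force: [-0.6, -3.1, 5.5]
gripper_width: 0.115
grasp_force: 49.0
```

```bash
python3 st.py; python3 - <<'E'
from h import *
im=imaging.read_camera("side");hs=cv2.cvtColor(im,cv2.COLOR_RGB2HSV);k=((hs[...,0]<6)&(hs[...,1]>140))[180:260,320:375]
y,x=np.nonzero(k);print(k.sum(),x.mean()+320,y.min()+180,y.max()+180)
E
```

```text
16.95 [0.4578 0.0531 0.1133] yaw -0.6 tilt [ 0.     0.001 -1.   ] F [-0.57 -3.09  5.45] w 0.115 gf 49.0
39 346.3076923076923 210 224
```

Call:
{"method": "drive_tool", "body": {"series": [[0, -0.2, 0, 0, 1], [0, -0.3, 0, 0, 1], [0, -0.3, 0, 0, 1], [0, -0.3, 0, 0, 1], [0, -0.3, 0, 0, 1], [0, 0, 0, 0, 1], [0, 0, 0, 0, 1]]}}

```text
t: 17.7
eef_pos: [0.4579, 0.0657, 0.1132]
tool_rot: [0.001, 1.0, -0.006, 0.0]
contact_force: [-1.0, -7.7, 5.7]
gripper_width: 0.113
grasp_force: 49.1
```

```bash
python3 st.py; python3 - <<'E'
from h import *
im=imaging.read_camera("side");hs=cv2.cvtColor(im,cv2.COLOR_RGB2HSV);k=((hs[...,0]<6)&(hs[...,1]>140))[180:260,320:375]
y,x=np.nonzero(k);print(k.sum(),x.mean()+320,y.min()+180,y.max()+180)
print(proj("side",[[.456,.054,.137],[.456,.068,.137]]))
E
```

```text
17.7 [0.4579 0.0657 0.1132] yaw -0.65 tilt [ 0.     0.003 -1.   ] F [-1.05 -7.75  5.75] w 0.113 gf 49.1
33 343.969696969697 213 228
[[346.13022455 212.84617942]
 [343.34165348 216.33333064]]
```

Call:
{"method": "drive_tool", "body": {"series": [[0, -0.1, 0, 0, 1], [0, 0, 0, 0, 1], [-0.24, 0, -0.45, 0, 1], [-0.24, 0, -0.44, 0, 1], [-0.26, 0, -0.43, 0, 1], [-0.27, 0, -0.42, 0, 1], [0, 0, 0, 0, 1]]}}

```text
t: 18.45
eef_pos: [0.4458, 0.0661, 0.1293]
tool_rot: [0.002, 1.0, -0.006, -0.002]
contact_force: [0.2, -9.1, -4.9]
gripper_width: 0.112
grasp_force: 48.7
```

```bash
python3 st.py
```

```text
18.45 [0.4458 0.0661 0.1293] yaw -0.64 tilt [-0.003  0.004 -1.   ] F [ 0.18 -9.13 -4.89] w 0.112 gf 48.7
```

Call:
{"method": "drive_tool", "body": {"series": [[-0.29, 0, -0.41, 0, 1], [-0.29, 0, -0.41, 0, 1], [-0.31, 0, -0.4, 0, 1], [-0.31, 0, -0.39, 0, 1], [-0.34, 0, -0.38, 0, 1], [-0.34, 0, -0.37, 0, 1], [-0.35, 0, -0.36, 0, 1], [-0.36, 0, -0.34, 0, 1]]}}

```text
t: 19.25
eef_pos: [0.4169, 0.0658, 0.158]
tool_rot: [0.002, 1.0, -0.006, -0.005]
contact_force: [-3.9, -8.8, -11.3]
gripper_width: 0.107
grasp_force: 48.6
```

Call:
{"method": "drive_tool", "body": {"series": [[-0.2, 0, -0.18, 0, 1], [0, 0, 0, 0, 1], [0, 0, 0, 0, 1], [0, 0, 0, 0, 1], [0, 0, 0, 0, 1]]}}

```text
t: 19.75
eef_pos: [0.4151, 0.0659, 0.1597]
tool_rot: [0.002, 1.0, -0.006, -0.005]
contact_force: [-3.9, -8.0, -11.2]
gripper_width: 0.109
grasp_force: 48.7
```

```bash
python3 st.py; python3 - <<'E'
from h import *
im=imaging.read_camera("side");cv2.imwrite("pics/end.png",im[...,::-1])
for n in("coupler","mirror"):
  for d in imaging.cut_out(n,"side")[:1]: print(n,d['conf'],d['centre'],d['mask'].sum())
hs=cv2.cvtColor(im,cv2.COLOR_RGB2HSV);k=((hs[...,0]<6)&(hs[...,1]>140))[160:260,320:390]
y,x=np.nonzero(k);print(k.sum(),x.mean()+320,y.mean()+160)
for th in (0,.2,.35,.5):
  f=lambda x,z:[.3075+x*np.cos(th)-z*np.sin(th),.068,.06+x*np.sin(th)+z*np.cos(th)]
  print(th,proj("side",[f(150,77) if 0 else f(.150,.077)]).round(1), "dome",proj("side",[[f(.15,.030)[0],.006,f(.15,.03)[2]]]).round(1))
D=imaging.cut_out("mirror","side")
E
```

```text
19.75 [0.4151 0.0659 0.1597] yaw -0.64 tilt [-0.009  0.005 -1.   ] F [ -3.9   -7.96 -11.17] w 0.109 gf 48.7
coupler 0.65 [375.7, 221.6] 1335
mirror 0.63 [295.8, 197.2] 385
25 352.64 214.88
0 [[342.8 216.1]] dome [[354.1 213. ]]
0.2 [[349.5 211.5]] dome [[357.6 207. ]]
0.35 [[355.9 209.2]] dome [[361.5 203.2]]
0.5 [[363.4 208. ]] dome [[366.5 200.3]]
```

```bash
cat > ang.py <<'E'
from h import *
D=np.load("m.npz")
a=np.linspace(0,2*np.pi,24)[:-1]
dome=np.vstack([np.c_[.034*np.cos(a),.034*np.sin(a),np.full(23,z)] for z in(-.008,.015)]+[np.c_[.02*np.cos(a),.02*np.sin(a),np.full(23,.036)]])
def model(th,zt):
    out=[]
    for P in(dome,box(-.15,-.02,-.02,.02,zt-.022,zt)):
        Q=P+[.15,0,-.008];c,s=np.cos(th),np.sin(th)
        Q=np.c_[Q[:,0]*c-Q[:,2]*s-.15,Q[:,1],Q[:,0]*s+Q[:,2]*c]
        out.append(pose(Q,.4575,.006,.06,-.01))
    return out
imaging.read_camera("side")
now=[d['mask'] for d in imaging.cut_out("coupler","side")[:1]]
for nm,m in(("start",D["coupler_side"]),("now",now[0])):
    B=[]
    for zt in(.01,.02,.03):
        for th in np.arange(0,.6,.03):
            s=sil("side",model(th,zt)); B.append((round((m*(1-s)).sum()+.4*(s*(1-m)).sum(),1),round(th,2),zt))
    print(nm,m.sum(),sorted(B)[:5])
E
python3 ang.py
```

```text
start 1555 [(np.float64(360.3), np.float64(0.03), 0.02), (np.float64(367.0), np.float64(0.06), 0.02), (np.float64(377.7), np.float64(0.0), 0.03), (np.float64(388.3), np.float64(0.0), 0.02), (np.float64(393.0), np.float64(0.09), 0.02)]
now 1380 [(np.float64(341.5), np.float64(0.27), 0.03), (np.float64(342.2), np.float64(0.24), 0.03), (np.float64(349.3), np.float64(0.21), 0.03), (np.float64(352.0), np.float64(0.3), 0.03), (np.float64(357.4), np.float64(0.18), 0.03)]
```

```bash
cat > ang2.py <<'E'
from h import *
D=np.load("m.npz")
def br(im):
    hs=cv2.cvtColor(im,cv2.COLOR_RGB2HSV);k=((hs[...,2]>165)&(hs[...,1]<60)).astype(np.uint8);k[:185]=0;k[265:]=0;k[:,:350]=0;k[:,435:]=0
    n,l,s,c=cv2.connectedComponentsWithStats(k);i=1+np.argmax(s[1:,4]);return l==i
def desc(m):
    y,x=np.nonzero(m>.5);e=np.linalg.eigh(np.cov(np.c_[x,y].T))[1][:,1]
    return m.sum().round(),x.mean().round(1),y.mean().round(1),np.degrees(np.arctan(e[1]/e[0])).round(1),(x.min(),x.max(),y.min(),y.max())
print("start",desc(br(D["side"])));print("now",desc(br(imaging.read_camera("side"))))
for th in np.arange(0,.56,.05):
    P=box(0,.118,-.02,.02,.02,.0201);c,s=np.cos(th),np.sin(th)
    Q=np.c_[P[:,0]*c-P[:,2]*s-.15,P[:,1],P[:,0]*s+P[:,2]*c]
    print(round(th,2),desc(sil("side",[pose(Q,.4575,.006,.06,-.01)])))
E
python3 ang2.py
```

```text
start (np.int64(524), np.float64(386.3), np.float64(231.0), np.float64(24.8), (np.int64(363), np.int64(409), np.int64(217), np.int64(245)))
now (np.int64(568), np.float64(389.6), np.float64(227.8), np.float64(37.5), (np.int64(368), np.int64(411), np.int64(209), np.int64(246)))
0.0 (np.float64(539.0), np.float64(384.4), np.float64(229.8), np.float64(24.3), (np.int64(361), np.int64(407), np.int64(216), np.int64(244)))
0.05 (np.float64(553.0), np.float64(384.8), np.float64(229.2), np.float64(25.9), (np.int64(362), np.int64(407), np.int64(215), np.int64(244)))
0.1 (np.float64(559.0), np.float64(385.3), np.float64(228.8), np.float64(27.9), (np.int64(362), np.int64(408), np.int64(214), np.int64(244)))
0.15 (np.float64(567.0), np.float64(385.7), np.float64(228.1), np.float64(29.8), (np.int64(363), np.int64(408), np.int64(212), np.int64(244)))
0.2 (np.float64(570.0), np.float64(386.3), np.float64(227.8), np.float64(31.5), (np.int64(364), np.int64(409), np.int64(211), np.int64(244)))
0.25 (np.float64(577.0), np.float64(386.9), np.float64(227.3), np.float64(33.6), (np.int64(365), np.int64(409)
[... 187 characters left out ...]
at64(581.0), np.float64(388.3), np.float64(226.7), np.float64(37.1), (np.int64(367), np.int64(409), np.int64(209), np.int64(245)))
0.4 (np.float64(578.0), np.float64(389.1), np.float64(226.3), np.float64(39.2), (np.int64(368), np.int64(410), np.int64(208), np.int64(245)))
0.45 (np.float64(576.0), np.float64(389.7), np.float64(226.0), np.float64(41.1), (np.int64(369), np.int64(410), np.int64(207), np.int64(245)))
0.5 (np.float64(566.0), np.float64(390.5), np.float64(225.8), np.float64(42.9), (np.int64(370), np.int64(410), np.int64(206), np.int64(246)))
0.55 (np.float64(563.0), np.float64(391.2), np.float64(225.4), np.float64(45.1), (np.int64(372), np.int64(410), np.int64(205), np.int64(246)))
```

The tongue-face slope reads about 0.35 rad, or 5 cm of lift. A short hold checks that it is steady, then I hand in.

Call:
{"method": "drive_tool", "body": {"series": [[0, 0, 0, 0, 1], [0, 0, 0, 0, 1], [0, 0, 0, 0, 1], [0, 0, 0, 0, 1], [0, 0, 0, 0, 1], [0, 0, 0, 0, 1], [0, 0, 0, 0, 1], [0, 0, 0, 0, 1]]}}

```text
t: 20.9
eef_pos: [0.4151, 0.0659, 0.1597]
tool_rot: [0.002, 1.0, -0.006, -0.005]
contact_force: [-4.3, -8.8, -11.3]
gripper_width: 0.111
grasp_force: 48.7
```

```bash
python3 ang2.py | head -2; python3 -c "
from h import *
print(imaging.cut_out('mirror','side')[0]['centre'])
from station import hand_in;print(hand_in())"
```

```text
start (np.int64(524), np.float64(386.3), np.float64(231.0), np.float64(24.8), (np.int64(363), np.int64(409), np.int64(217), np.int64(245)))
now (np.int64(567), np.float64(389.6), np.float64(227.8), np.float64(37.5), (np.int64(368), np.int64(411), np.int64(209), np.int64(246)))
[294.3, 198.0]
the job is handed in; nothing more can be done
None
```

I handed the job in with the mirror block on the sloped rest at the lip, let go, and the latch pulled out about 13 mm. The tongue is held steady at about 0.35 rad, roughly 5 cm of socket lift; hand-in returned no verdict.

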